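# Fit the double lid on the cell tin, then lift off the outer lid alone

### The job

The blue outer lid and the steel inner lid beneath it are held together by a red wing nut: bring the locked pair over to the open tin of battery cells and lower it gently until the inner lid is fully seated on the tin. Only then turn the wing nut anticlockwise until it lines up with the slot in the blue lid, and lift the blue lid off alone, straight up over the nut, leaving the inner lid seated. Finish still holding the blue lid level in the gripper, directly over the tin and about 10 cm up, so that the seal can be inspected; leave everything else on the bench where it is.

Things in the scene. Friction and masses are not known exactly. Their poses are not given: they have to be found in the camera images.
- tin: Open rectangular aluminium tin, screwed to the bench, 96 (x) x 44 (y) mm outside, 50 mm high, wall 3 mm, mouth 90 x 38 mm; a 13 mm screw tab 4 mm high at each x end. Two dark blue battery cells lie in it, below 19 mm. Origin: centre of its underside; z up. It takes the lids either way round (half turn).
- inner_lid: Steel inner lid, under the blue one, 0.22 to 0.35 kg. Origin: centre of its plug's underside (at the start on the bench); x along its length. Black plug 86 x 34 mm, z 0 to 12 mm, lowest 6 mm tapering in 4 mm a side; flange 101 x 48 mm, z 12 to 15, rests on the tin's rim (seated: origin 38 mm above the tin's, x along the tin's x); 9 mm stem with the wing nut at z 22 to 38, which stays on.
- outer_lid: Blue outer lid, 110 (x) x 56 (y) x 15 mm high, 0.12 to 0.2 kg; origin: centre of its skirt's underside. Lies on the inner lid's flange, origin 4 mm above the inner lid's, 1.5 mm play sideways; the skirt goes round flange and tin rim with room to spare. Slot 46 x 20 mm through its top along x, round the stem. Can be pinched across its flat long sides (56 mm).
- wing_nut (a joint): Turn of the red wing nut on the inner lid's stem, rad: 0 = stop, across the slot (locked: the blue lid cannot pass); grows anticlockwise seen from above; 1.40 = stop, in line with the slot (the blue lid can pass if within about 0.15). Starts between 0 and 0.25. Stays where left; stiff by about 0.03 N m.
- wing_top (a point): Centre of the top of the red wing nut; its x axis runs along the wing, z up. Wing: a bar 38 mm long, 10 mm thick, 16 mm high, reaching from this point 16 mm down to 3 mm above the top of the blue lid. Pinched across its thickness it carries both lids.
- jar_rivets: Bystander, not to be moved: clear jar with a black cap, 60 mm across, 69 mm high; origin under its centre
- box_cutter: Bystander, not to be moved: yellow box cutter, 26 x 150 x 20 mm high; origin under its centre
- caliper: Bystander, not to be moved: steel caliper with a black body, 56 x 230 x 13 mm high; origin under its centre
- driver_red: Bystander, not to be moved: screwdriver with a red handle, 26 x 210 x 25 mm high; origin under its centre
Mind the look-alikes: they are no part of the job. Leave any orange look-alike of the inner_lid alone.

How it is judged (in metres and radians):
On the way, in this order (a step that is already met when the one before it is completed fails the run):
1. the nested lids, still locked together (wing nut below 0.7 rad), are seated on the tin (z of inner_lid in the frame of tin between 0.035 and 0.0405 m and horizontal distance between inner_lid and tin below 0.005 m and angle between inner_lid's own z axis and vertical below 0.05 rad and z of outer_lid in the frame of inner_lid below 0.0062 m and horizontal distance between outer_lid and inner_lid below 0.004 m and value of joint wing_nut below 0.7 rad), for 0.2 s.
2. the wing nut is turned in line with the slot (above 1.24 rad), both lids still seated (z of inner_lid in the frame of tin between 0.035 and 0.0405 m and horizontal distance between inner_lid and tin below 0.005 m and angle between inner_lid's own z axis and vertical below 0.05 rad and z of outer_lid in the frame of inner_lid below 0.0062 m and horizontal distance between outer_lid and inner_lid below 0.004 m and value of joint wing_nut above 1.24 rad), for 0.1 s.
At the end, for the whole second after the job is handed in: Inner lid at rest, seated on the tin (origin 35 to 40.5 mm above the tin's, within 5 mm sideways, tilt under 0.05 rad). Blue lid pinched (over 1 N), clear of tin and inner lid, still, tilt under 0.2 rad, within 40 mm sideways of the tin, 70 to 160 mm above where it lay when seated (z of inner_lid in the frame of tin between 0.035 and 0.0405 m and horizontal distance between inner_lid and tin below 0.005 m and angle between inner_lid's own z axis and vertical below 0.05 rad and linear speed of inner_lid below 0.02 m/s and z of outer_lid in the frame of tin between 0.112 and 0.202 m and horizontal distance between outer_lid and tin below 0.04 m and angle between outer_lid's own z axis and vertical below 0.2 rad and linear speed of outer_lid below 0.03 m/s and contact force between the fingers and outer_lid above 1 N and contact force between outer_lid and inner_lid below 0.05 N and contact force between outer_lid and tin below 0.05 N); the arm keeps its last pose, push and grip.
It fails at once if the blue lid comes off the inner lid (over 10 mm apart) while the inner lid is not seated on the tin (more than 3.5 mm up or tilted over 0.08 rad) ((z of outer_lid in the frame of inner_lid above 0.014 m or horizontal distance between outer_lid and inner_lid above 0.03 m) and (z of inner_lid in the frame of tin above 0.0415 m or angle between inner_lid's own z axis and vertical above 0.08 rad)).
It fails at once if the lids are dropped or slammed onto the tin (inner lid faster than 0.35 m/s within 25 mm of its seat) (horizontal distance between inner_lid and tin below 0.03 m and z of inner_lid in the frame of tin below 0.063 m and linear speed of inner_lid above 0.35 m/s).
It fails at once if the inner lid is pressed onto the tin with more than 60 N (contact force between inner_lid and tin above 60 N).
It fails at once if a bystander is moved more than 15 mm (distance of any of jar_rivets, box_cutter, caliper, driver_red from where it was at the start of the episode above 0.015 m).
It also fails if it takes over 58 s, if anything falls off the work surface, if the arm or the gripper's body presses on something with over 40 N, if the wrist force passes 120 N, or if a joint passes its speed limit or range.

### The arm

A 6-joint arm with a two-finger parallel gripper is mounted at the origin on a cart in front of the work surface, level with it; the furniture and walls round the work are solid. World frame = base frame: x ahead of the robot, y to its left, z up, the work surface at z = 0. Lengths are in mm, angles in degrees, forces in N, time in s.
With the tool pointing down it reaches from about 300 to 850 mm from the base axis. Payload 4.2 kg.
Tool frame: the origin (TCP) lies at the very end of the fingers, on their centre line; the grasp point (between the pads) lies 19 mm behind it (env.grasp_offset is the distance from the TCP to the grasp point, in mm); z points along the fingers, y is the line along which they close (so a half turn about z gives the same grasp; the last joint's range is limited). The gripper opens to 91 mm and grips with 3 to 60 N. Pads are 32 mm wide; open, the fingers measure 118 mm over their backs; the gripper's body (76 mm by 178 mm) begins 60 mm behind the grasp point.
Start: joints at [71.219, 18.312, 89.639, -0, 72.044, -1.146], TCP at [174.206, 547.992, 213.976] pointing down, gripper open.
Joint ranges: [-177.97, 177.97], [-48.28, 115.42], [12.27, 149.76], [-77.06, 257.06], [2.81, 150.46], [-146.56, 146.56]. Speed limits (degrees/s): [147.25, 147.25, 180, 180, 180, 180].

### API

Orientations are given as [roll, pitch, yaw] about the fixed x, y, z axes, in that order (R = Rz(yaw) Ry(pitch) Rx(roll)).
In Python, from workcell import env, eyes gives the robot as it stands.
- The arm moves only by the tool send_rows, never from a script. Its arguments are lists of equal length, an entry for each row: "grip": the opening, from -1 (shut) to 1 (fully open), so that 0 is half open; "xyz": the shift along the world's x, y, z in m, a list of three; "yaw": the turn about the world's z in degrees. A call has 1 to 8 rows; each row is the pose to reach, as a shift and turn from the pose commanded when the call began; what a row does not reach only later rows make up. A row lasts 1/12 s, in which the tool goes at most 41.7 mm and 7.16 degrees, less where a joint would pass 70% of its speed; a pose out of reach is approached as far as the arm can. A call with a gripper value outside its range is refused whole. The fingers move at their own pace and stop on an object; "grip_force" is the grip in N (left out, the last holds). Time passes only in rows, so rows that repeat a pose let the fingers close. It gives the time, the measured TCP pose, the force, the opening and the grip force at its end, in the units of the state.
- env.state(): the state, without advancing time (a new reading comes with each control period).
- eyes.grab_frame(name): name is "side" or "top" or "wrist"; returns a dict with "frame" (384x512x3 uint8, red, green, blue), "fx", "fy", "cx", "cy" (pixels), "pose" (4x4, takes a point from camera to world coordinates). Camera axes: x right, y down, z forward; pixel columns grow to the right and rows downward; lengths in mm; the calibration is good to about 2 mm. A picture is of the moment at which its call begins. There is no depth.
- env.job_done(): hands the job in; it is judged then, once.
The state is a dict: "time_s": time; "qpos": joint angles; "qvel": joint speeds; "effort": joint torques, N m; "ee_pos": TCP position; "ee_rot": TCP orientation; "force": force on the tool from outside, world axes, zero at the start; "torque": the same for the moment, N m; "gripper_width": finger opening in mm; "gripper_force": force on a finger pad.
Only numpy, scipy, OpenCV 4.12 (cv2) and the standard library are available. Lean on these libraries where they do the work, as an engineer would, in place of code of your own. Each camera call takes 0.05 s, during which the arm holds its last target. There are 200 camera calls.

## Working session

There is one attempt and no reset: what is moved stays moved. The work goes in short steps, Python scripts to look and compute and a tool call to move; the robot and the scene stay as the last step left them, time stands still between calls to the robot, and variables do not carry over. Pictures are saved under pics/ and viewed, at most 10 in all, crops included, and the job is handed in when it is done.

Besides the shell and the picture viewer there is one more tool, called after ">>>" as name(argument=value, ...), one argument or row to a line, values as JSON. send_rows: Moves the arm, as the interface text tells. Its arguments: {"type":"object","properties":{"grip":{"type":"array"},"xyz":{"type":"array"},"yaw":{"type":"array"},"grip_force":{"type":"number"}},"required":["grip","xyz","yaw"]}

```bash
mkdir -p pics
cat > h.py <<'E'
import numpy as np, cv2
from workcell import env, eyes
def grab(n,save=None):
    f=eyes.grab_frame(n)
    if save: cv2.imwrite('pics/'+save,cv2.cvtColor(f['frame'],cv2.COLOR_RGB2BGR))
    return f
def ray(f,u,v,z):
    T=np.array(f['pose']);d=T[:3,:3]@np.array([(u-f['cx'])/f['fx'],(v-f['cy'])/f['fy'],1]);o=T[:3,3]
    return o+d*(z-o[2])/d[2]
E
python3 - <<'E'
from h import *
fs=[grab(n,n+'0.png') for n in('top','side')]
for f in fs: print(np.round(f['pose'],3).tolist(),f['fx'],f['cx'],f['cy'])
cv2.imwrite('pics/both.png',cv2.cvtColor(np.vstack([f['frame'] for f in fs]),cv2.COLOR_RGB2BGR)[:, :])
s=env.state();print(s)
E
```

```text
[[-0.019, -0.98, 0.196, 357.251], [-1.0, 0.014, -0.027, 78.472], [0.023, -0.197, -0.98, 1003.504], [0.0, 0.0, 0.0, 1.0]] 463.61414055212447 253.49137965558992 193.04582632707965
[[-0.942, -0.165, 0.291, 299.106], [-0.335, 0.468, -0.818, 770.681], [-0.001, -0.868, -0.496, 474.399], [0.0, 0.0, 0.0, 1.0]] 363.86224483391084 247.9558072326306 192.7032279610599
{'time_s': 0.1, 'qpos': array([ 7.12182757e+01,  1.83499458e+01,  8.96975864e+01, -2.07153365e-03,
        7.20422176e+01, -1.14769560e+00]), 'qvel': array([-0.03237943,  0.00344318, -0.20924462,  0.03616082,  0.07956369,
        0.00039706]), 'effort': array([-1.47116403e-03, -4.13327658e+01, -2.32509810e+01,  7.26943742e-02,
        4.22244170e-02, -5.99482064e-05]), 'ee_pos': array([174.07891393, 547.57105256, 213.19700528]), 'ee_rot': array([-1.79910229e+02,  1.71553161e-04,  1.62366612e+02]), 'force': array([0.42904915, 0.11821114, 0.21610987]), 'torque': array([ 0.01453435,  0.02478089, -0.04475017]), 'gripper_force': 0.0, 'gripper_width': 91.20162923762457}
```

View pics/top0.png

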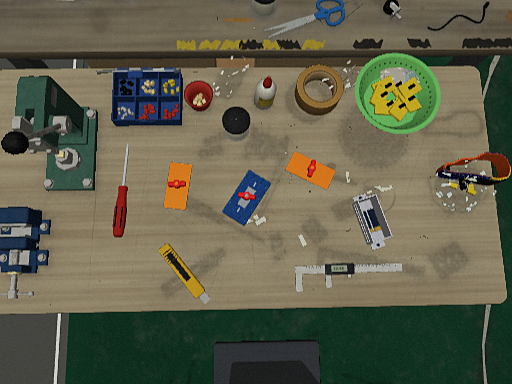

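View pics/side0.png

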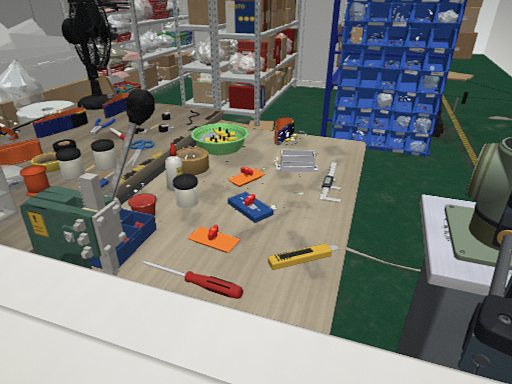

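The top view shows the blue lid with the red nut at about (247,197) and the open tin at (371,219), with orange decoys at (177,185) and (311,169). Jar cap is at (236,121), the cutter at (183,272), and the caliper at (345,270).

```bash
cat > m.py <<'E'
from h import *
f=grab('top'); I=f['frame']; H=cv2.cvtColor(I,cv2.COLOR_RGB2HSV)
def rect(mask,z,name,roi):
    m=np.zeros_like(mask);a,b,c,d=roi;m[c:d,a:b]=mask[c:d,a:b]
    cs,_=cv2.findContours(m,cv2.RETR_EXTERNAL,cv2.CHAIN_APPROX_NONE)
    c=max(cs,key=cv2.contourArea).reshape(-1,2)
    P=np.array([ray(f,u,v,z)[:2] for u,v in c],np.float32)
    r=cv2.minAreaRect(P);box=cv2.boxPoints(r)
    e=box[1]-box[0];e2=box[2]-box[1]
    if np.hypot(*e2)>np.hypot(*e):e=e2
    print(name,np.round(r[0],1),np.round(r[1],1),'long axis deg',round(float(np.degrees(np.arctan2(e[1],e[0])))%180,1))
blue=cv2.inRange(H,(100,100,60),(125,255,255))
red=cv2.inRange(H,(0,150,90),(6,255,255))|cv2.inRange(H,(172,150,90),(180,255,255))
rect(blue,19,'blue',(215,280,160,235))
rect(red,38,'red',(225,270,175,220))
a=cv2.cvtColor(I,cv2.COLOR_RGB2BGR)
A=cv2.resize(a[155:245,210:290],None,fx=5,fy=5,interpolation=cv2.INTER_CUBIC)
B=cv2.resize(a[175:265,335:405],None,fx=5,fy=5,interpolation=cv2.INTER_CUBIC)
cv2.imwrite('pics/crop1.png',np.hstack([A,B]))
E
python3 m.py
```

```text
blue [545.7  67.6] [ 56.4 109.4] long axis deg 146.9
red [545.4  68.2] [34.  15.1] long axis deg 89.2
```

View pics/crop1.png

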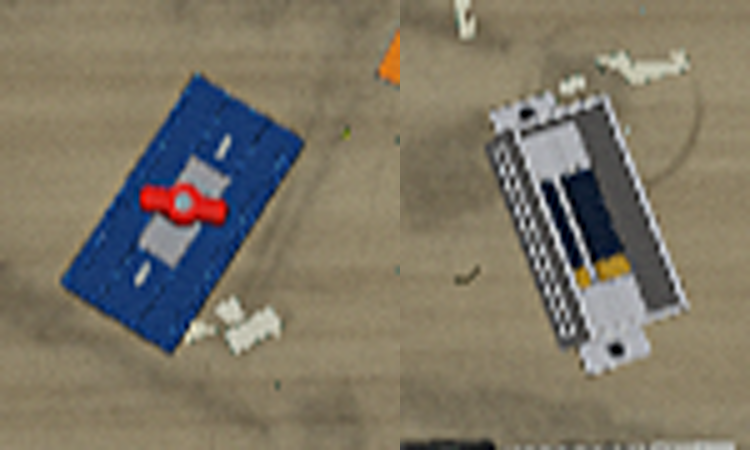

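The lid's long axis is at 147° and the wing at about 80°, so the nut is near its 0 stop. The tin's axis is at about 20°. I'll move over the tin and then the lids for closer wrist views.

>>> send_rows(
  grip=[1,1,1,1,1,1,1,1],
  xyz=[
    [0.02,-0.03,0.01],
    [0.045,-0.06,0.02],
    [0.068,-0.09,0.03],
    [0.09,-0.12,0.04],
    [0.113,-0.15,0.05],
    [0.136,-0.18,0.06],
    [0.158,-0.21,0.07],
    [0.18,-0.24,0.085],
  ],
  yaw=[-5,-10,-16,-22,-28,-34,-40,-46],
)

```text
time_s: 0.82
ee_pos: [354.4, 305.9, 298.5]
ee_rot: [-179.9, 0.0, 116.1]
force: [1.0, 0.5, -0.1]
gripper_width: 91.4
gripper_force: 0.0
```

>>> send_rows(
  grip=[1,1,1,1,1,1,1,1],
  xyz=[
    [0.022,-0.03,0],
    [0.045,-0.06,0],
    [0.068,-0.09,0],
    [0.09,-0.12,0],
    [0.113,-0.15,0],
    [0.136,-0.18,0],
    [0.15,-0.21,0],
    [0.15,-0.24,0],
  ],
  yaw=[-5,-10,-15,-20,-25,-30,-36,-36],
)

```text
time_s: 1.48
ee_pos: [506.5, 66.1, 298.1]
ee_rot: [180.0, 0.0, 80.1]
force: [0.5, -0.0, -0.1]
gripper_width: 91.2
gripper_force: 0.0
```

>>> send_rows(
  grip=[1,1,1],
  xyz=[
    [0,0,0],
    [0,0,0],
    [0,0,0],
  ],
  yaw=[0,0,0],
)

```text
time_s: 1.73
ee_pos: [504.0, 68.3, 298.8]
ee_rot: [-180.0, -0.0, 80.4]
force: [0.8, 0.6, 0.4]
gripper_width: 91.3
gripper_force: 0.0
```

Run:
```python
from h import *
f=grab('wrist','w1.png');print(np.round(f['pose'],2).tolist(),f['fx'],f['cx'],f['cy'])
s=env.state();print(s['ee_pos'],s['ee_rot'],s['time_s'])
```

```text
[[0.99, -0.16, -0.04, 515.09], [-0.17, -0.95, -0.25, 137.12], [-0.0, 0.25, -0.97, 469.66], [0.0, 0.0, 0.0, 1.0]] 276.57483231549753 253.8661680676172 190.26401301278844
[503.93691434  68.77578867 298.89051839] [-1.79984654e+02 -2.63277262e-02  8.04125058e+01] 1.7833
```

View pics/w1.png

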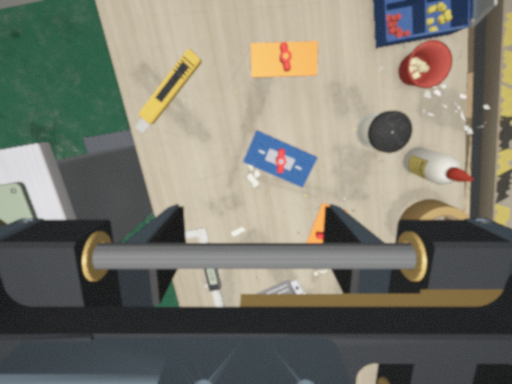

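The wrist camera sees the lids at (280,160), and the tin is still hidden behind the fingers. I'll fly over the tin once to measure it.

>>> send_rows(
  grip=[1,1,1,1,1,1,1,1],
  xyz=[
    [-0.002,-0.04,-0.005],
    [-0.004,-0.08,-0.015],
    [-0.006,-0.12,-0.025],
    [-0.008,-0.16,-0.04],
    [-0.01,-0.2,-0.05],
    [-0.012,-0.24,-0.06],
    [-0.014,-0.28,-0.07],
    [-0.015,-0.315,-0.08],
  ],
  yaw=[0,0,0,0,0,0,0,0],
)

```text
time_s: 2.45
ee_pos: [489.3, -248.0, 218.7]
ee_rot: [180.0, 0.0, 80.5]
force: [-0.2, -0.3, 0.8]
gripper_width: 91.3
gripper_force: 0.0
```

>>> send_rows(
  grip=[1,1,1],
  xyz=[
    [0,-0.015,-0.01],
    [0,-0.015,-0.01],
    [0,-0.015,-0.01],
  ],
  yaw=[0,0,0],
)

```text
time_s: 2.7
ee_pos: [489.3, -260.8, 208.3]
ee_rot: [-179.9, -0.1, 80.4]
force: [-0.2, 0.2, 0.5]
gripper_width: 91.3
gripper_force: 0.0
```

Run:
```python
from h import *
f=grab('wrist','w2.png');np.savez('w2.npz',**f)
g=grab('top');np.savez('t2.npz',**g)
print(np.array(f['pose'])[:3,3],env.state()['ee_pos'])
# expected tin pixel
p=np.linalg.inv(np.array(f['pose']))@np.array([500,-192,50,1]);u=f['fx']*p[0]/p[2]+f['cx'];v=f['fy']*p[1]/p[2]+f['cy'];print(u,v)
u0,v0=max(0,int(u)-75),max(0,int(v)-75);print(u0,v0)
a=cv2.cvtColor(f['frame'],cv2.COLOR_RGB2BGR)[v0:v0+150,u0:u0+150]
b=cv2.cvtColor(np.load('t2.npz')['frame'],cv2.COLOR_RGB2BGR)
A=cv2.resize(a,None,fx=4,fy=4,interpolation=cv2.INTER_CUBIC)
for k in range(0,A.shape[1],80): cv2.putText(A,str(u0+k//4),(k,10),0,.35,(0,0,255))
for k in range(0,A.shape[0],80): cv2.putText(A,str(v0+k//4),(0,k+10),0,.35,(0,0,255))
cv2.imwrite('pics/w2c.png',A)
```

```text
[ 500.50027383 -192.22093209  379.20815109] [ 489.80467049 -260.16124987  209.47972537]
253.85364332270117 118.60727606040368
178 43
```

View pics/w2c.png

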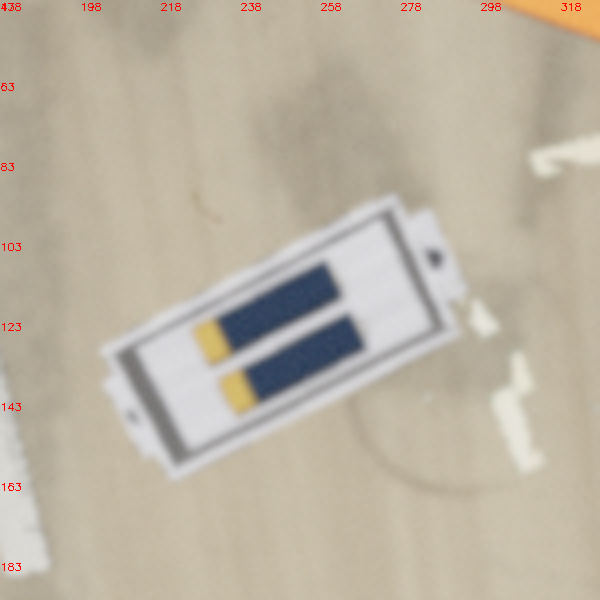

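The tin's rim corners in the crop are at about (102,350), (173,478), (460,330) and (397,195).

Run:
```python
from h import *
f=dict(np.load('w2.npz'))
P=np.array([ray(f,178+u/4,43+v/4,50)[:2] for u,v in[(102,350),(173,478),(460,330),(397,195)]])
e=(P[2]-P[1]+P[3]-P[0])
print(P.round(1).tolist(),P.mean(0),np.degrees(np.arctan2(e[1],e[0])),np.linalg.norm(P[2]-P[1]),np.linalg.norm(P[1]-P[0]))
g=dict(np.load('t2.npz'));I=g['frame'];H=cv2.cvtColor(I,cv2.COLOR_RGB2HSV)
red=cv2.inRange(H,(0,140,80),(8,255,255))|cv2.inRange(H,(170,140,80),(180,255,255))
v,u=np.nonzero(red[175:220,225:270]);Q=np.array([ray(g,a+225,b+175,37)[:2] for a,b in zip(u,v)])
c=Q.mean(0);w,V=np.linalg.eigh(np.cov((Q-c).T));d=V[:,1];print('wing',c,np.degrees(np.arctan2(d[1],d[0]))%180,len(Q),w)
# top-cam check of tin: same corners predicted
for p in np.vstack([P,P.mean(0)]):
    q=np.linalg.inv(g['pose'])@np.r_[p,50,1];print((g['fx']*q[0]/q[2]+g['cx']-335)*5+400,(g['fy']*q[1]/q[2]+g['cy']-175)*5)
```

```text
[[439.9, -195.4], [453.0, -235.7], [543.4, -207.2], [530.9, -167.5]] [ 491.79979063 -201.46520492] 17.26580502803902 94.85534469606432 42.315612623867175
wing [545.53894055  67.78701161] 76.5807134042509 87 [ 15.97857843 112.25040463]
596.8812972399195 338.38844268510786
690.9968317860714 305.3241532480402
607.4167734837101 92.4456991438339
515.985708213459 123.09358458103247
602.5442647248426 213.84207768655472
```

>>> send_rows(
  grip=[1,1,1,1,1,1,1,1],
  xyz=[
    [0.006,0.037,-0.002],
    [0.012,0.074,-0.004],
    [0.018,0.111,-0.006],
    [0.025,0.148,-0.008],
    [0.032,0.185,-0.01],
    [0.039,0.222,-0.015],
    [0.045,0.258,-0.02],
    [0.045,0.258,-0.02],
  ],
  yaw=[0,0,0,0,0,0,0,0],
)

```text
time_s: 3.47
ee_pos: [534.2, 3.6, 189.2]
ee_rot: [180.0, -0.2, 80.8]
force: [0.7, -0.6, -0.0]
gripper_width: 91.2
gripper_force: 0.0
```

>>> send_rows(
  grip=[1,1],
  xyz=[
    [0,0,0],
    [0,0,0],
  ],
  yaw=[0,0],
)

```text
time_s: 3.63
ee_pos: [534.0, -3.1, 189.7]
ee_rot: [179.9, 0.0, 80.5]
force: [-1.2, 0.3, 0.3]
gripper_width: 91.1
gripper_force: 0.0
```

```bash
cat > w.py <<'E'
from h import *
import sys
def wm(zb=19,zr=38):
    f=grab('wrist','wl%d.png'%(env.state()['time_s']*100));H=cv2.cvtColor(f['frame'],cv2.COLOR_RGB2HSV)
    blue=cv2.inRange(H,(100,100,50),(125,255,255))
    cs,_=cv2.findContours(blue,cv2.RETR_EXTERNAL,cv2.CHAIN_APPROX_NONE)
    for c in cs:
        if cv2.contourArea(c)<500: continue
        P=np.array([ray(f,u,v,zb)[:2] for u,v in c.reshape(-1,2)],np.float32);r=cv2.minAreaRect(P)
        b=cv2.boxPoints(r);e=max(b[1]-b[0],b[2]-b[1],key=lambda x:np.hypot(*x))
        x,y,w,h=cv2.boundingRect(c)
        red=cv2.inRange(H,(0,140,70),(8,255,255))|cv2.inRange(H,(170,140,70),(180,255,255))
        v,u=np.nonzero(red[y:y+h,x:x+w])
        print('blue',np.round(r[0],1),np.round(r[1],1),round(float(np.degrees(np.arctan2(e[1],e[0])))%180,1),len(u))
        if len(u)<30: continue
        Q=np.array([ray(f,a+x,d+y,zr)[:2] for a,d in zip(u,v)]);m=Q.mean(0);w_,V=np.linalg.eigh(np.cov((Q-m).T));d=V[:,1]
        print('red',m.round(1),round(float(np.degrees(np.arctan2(d[1],d[0])))%180,1),w_.round(1))
    s=env.state();print(s['ee_pos'].round(1),s['ee_rot'].round(1),s['time_s'])
if __name__=='__main__': wm(*[float(a) for a in sys.argv[1:]])
E
python3 w.py
```

```text
blue [545.6  66. ] [ 53.8 107. ] 147.0 192
red [545.7  65.8] 77.2 [  7.7 137.5]
[534.1  -3.9 189.7] [179.9   0.   80.4] 3.6833
```

>>> send_rows(
  grip=[0.2,0.0,-0.1,-0.1,-0.1,-0.1,-0.1,-0.1],
  xyz=[
    [0.006,0.035,-0.015],
    [0.0117,0.0705,-0.03],
    [0.0117,0.0705,-0.06],
    [0.0117,0.0705,-0.09],
    [0.0117,0.0705,-0.12],
    [0.0117,0.0705,-0.14],
    [0.0117,0.0705,-0.155],
    [0.0117,0.0705,-0.16],
  ],
  yaw=[-1.5,-3.4,-3.4,-3.4,-3.4,-3.4,-3.4,-3.4],
)

```text
time_s: 4.35
ee_pos: [544.4, 65.0, 27.0]
ee_rot: [-179.8, 0.1, 76.9]
force: [0.4, -0.9, 1.3]
gripper_width: 41.7
gripper_force: 0.0
```

>>> send_rows(
  grip=[-0.1,-0.1,-0.1,-0.1],
  xyz=[
    [0,0,-0.003],
    [0,0,-0.006],
    [0,0,-0.0085],
    [0,0,-0.0085],
  ],
  yaw=[0,0,0,0],
)

```text
time_s: 4.68
ee_pos: [546.4, 66.3, 21.0]
ee_rot: [179.9, -0.0, 76.9]
force: [-0.7, -0.9, -1.0]
gripper_width: 40.7
gripper_force: 0.0
```

>>> send_rows(
  grip=[-0.4,-0.6,-0.8,-1,-1,-1,-1,-1],
  xyz=[
    [0,0,0],
    [0,0,0],
    [0,0,0],
    [0,0,0],
    [0,0,0],
    [0,0,0],
    [0,0,0],
    [0,0,0],
  ],
  yaw=[0,0,0,0,0,0,0,0],
  grip_force=35,
)

```text
time_s: 5.35
ee_pos: [546.2, 66.5, 20.7]
ee_rot: [180.0, -0.0, 77.0]
force: [1.3, -0.1, 1.1]
gripper_width: 10.2
gripper_force: 35.0
```

>>> send_rows(
  grip=[-1,-1,-1,-1,-1,-1,-1,-1],
  xyz=[
    [0,0,0.002],
    [0,0,0.005],
    [0,0,0.01],
    [0,0,0.016],
    [0,0,0.024],
    [0,0,0.03],
    [0,0,0.034],
    [0,0,0.035],
  ],
  yaw=[0,0,0,0,0,0,0,0],
)

```text
time_s: 6.02
ee_pos: [546.6, 66.6, 56.7]
ee_rot: [179.9, -0.0, 77.0]
force: [0.2, 0.4, -5.5]
gripper_width: 9.7
gripper_force: 35.0
```

Run:
```python
from h import *
grab('side','s3.png');a=cv2.imread('pics/s3.png')[170:260,190:320]
cv2.imwrite('pics/s3c.png',cv2.resize(a,None,fx=5,fy=5,interpolation=cv2.INTER_CUBIC))
s=env.state();print(s['force'],s['torque'],s['ee_pos'],s['gripper_width'])
```

```text
[ 1.0056058  -0.70575207 -5.34853898] [-0.10304539  0.06383934  0.05349165] [546.3777689   66.54637088  56.39647976] 10.059511316902134
```

View pics/s3c.png

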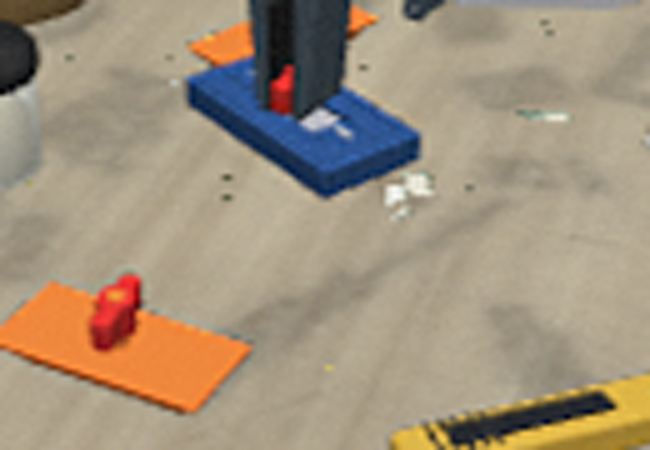

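>>> send_rows(
  grip=[-1,-1,-1,-1,-1,-1,-1,-1],
  xyz=[
    [0,0,0.005],
    [0,0,0.013],
    [0,-0.005,0.023],
    [-0.003,-0.013,0.035],
    [-0.006,-0.024,0.047],
    [-0.009,-0.038,0.059],
    [-0.012,-0.054,0.068],
    [-0.015,-0.07,0.075],
  ],
  yaw=[-1,-3,-6,-10,-15,-20,-25,-30],
)

```text
time_s: 6.73
ee_pos: [530.8, -4.0, 131.4]
ee_rot: [180.0, -0.0, 46.7]
force: [-0.1, -0.8, -4.5]
gripper_width: 9.6
gripper_force: 35.0
```

>>> send_rows(
  grip=[-1,-1,-1,-1,-1,-1,-1,-1],
  xyz=[
    [-0.003,-0.016,0],
    [-0.006,-0.032,0],
    [-0.009,-0.048,0],
    [-0.012,-0.064,0],
    [-0.015,-0.08,0],
    [-0.018,-0.096,0],
    [-0.021,-0.112,0],
    [-0.024,-0.128,0],
  ],
  yaw=[-5,-10,-15,-20,-25,-30,-35,-40],
)

```text
time_s: 7.4
ee_pos: [506.3, -132.2, 130.4]
ee_rot: [-180.0, 0.0, 6.7]
force: [0.2, 0.4, -4.5]
gripper_width: 9.9
gripper_force: 35.0
```

>>> send_rows(
  grip=[-1,-1,-1,-1,-1,-1,-1,-1],
  xyz=[
    [-0.003,-0.014,0],
    [-0.006,-0.028,0],
    [-0.009,-0.042,0],
    [-0.012,-0.054,0],
    [-0.014,-0.062,0],
    [-0.0155,-0.067,0],
    [-0.0155,-0.07,0],
    [-0.0155,-0.07,0],
  ],
  yaw=[-5,-10,-15,-20,-25,-30,-35,-40],
)

```text
time_s: 8.07
ee_pos: [491.0, -202.1, 130.4]
ee_rot: [180.0, 0.0, -33.4]
force: [0.6, -0.3, -4.1]
gripper_width: 9.6
gripper_force: 35.0
```

>>> send_rows(
  grip=[-1,-1,-1,-1,-1,-1,-1,-1],
  xyz=[
    [0,0,0],
    [0,0,0],
    [0,0,0],
    [0,0,0],
    [0,0,0],
    [0,0,0],
    [0,0,0],
    [0,0,0],
  ],
  yaw=[-5,-10,-15,-18,-19.7,-19.7,-19.7,-19.7],
)

```text
time_s: 8.73
ee_pos: [491.3, -201.4, 130.4]
ee_rot: [180.0, 0.0, -52.7]
force: [0.4, -0.4, -4.6]
gripper_width: 9.5
gripper_force: 35.0
```

```bash
python3 w.py 130 150
python3 - <<'E'
from h import *
f=grab('top','t4.png');g=grab('side','s4.png')
a=cv2.imread('pics/t4.png')[160:270,330:420];b=cv2.imread('pics/s4.png')[90:200,240:350]
cv2.imwrite('pics/c4.png',np.hstack([cv2.resize(x,None,fx=4,fy=4,interpolation=cv2.INTER_CUBIC) for x in(a,b)]))
# blue lid top from top camera at lid top z = TCP-2
H=cv2.cvtColor(f['frame'],cv2.COLOR_RGB2HSV);s=env.state();z=s['ee_pos'][2]-2
m=cv2.inRange(H,(105,130,60),(122,255,255));m[:,:320]=0;m[:,425:]=0;m[:150]=0;m[280:]=0
v,u=np.nonzero(m);P=np.array([ray(f,x,y,z)[:2] for x,y in zip(u,v)],np.float32);r=cv2.minAreaRect(P);print(len(u),r,s['force'])
E
```

```text
blue [ 504.9 -224.3] [113.8  40.3] 37.3 290
red [ 501.3 -216.8] 30.9 [7.9 8.9]
[ 491.3 -201.4  130.4] [180.    0.  -52.7] 8.7833
592 ((489.9814453125, -194.65321350097656), (108.84317779541016, 43.97636032104492), 17.67613410949707) [-0.82392042 -0.07117884 -4.48852281]
```

View pics/c4.png

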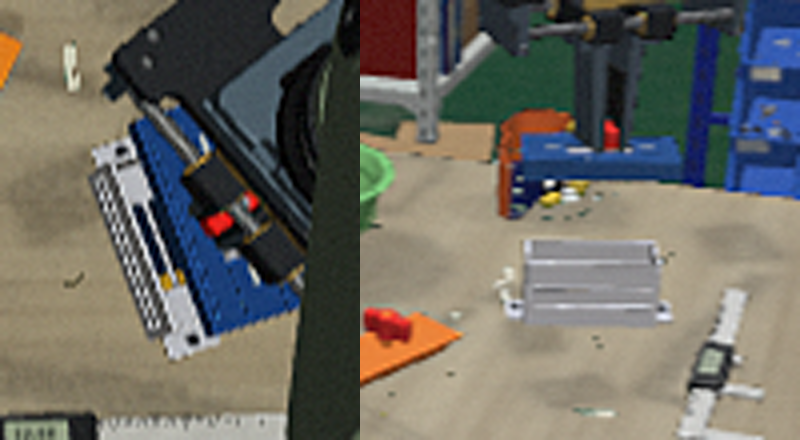

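The lid is level and parallel to the tin (17.7° against 17.3°), and centred over it. Lowering.

>>> send_rows(
  grip=[-1,-1,-1,-1,-1,-1,-1,-1],
  xyz=[
    [0,0,-0.006],
    [0,0,-0.014],
    [0,0,-0.024],
    [0,0,-0.034],
    [0,0,-0.042],
    [0,0,-0.048],
    [0,0,-0.052],
    [0,0,-0.055],
  ],
  yaw=[0,0,0,0,0,0,0,0],
)

```text
time_s: 9.55
ee_pos: [491.3, -201.4, 74.7]
ee_rot: [180.0, 0.0, -52.7]
force: [0.6, 0.8, -5.2]
gripper_width: 9.9
gripper_force: 35.0
```

>>> send_rows(
  grip=[-1,-1,-1,-1,-1,-1,-1,-1],
  xyz=[
    [0,0,-0.001],
    [0,0,-0.002],
    [0,0,-0.003],
    [0,0,-0.004],
    [0,0,-0.005],
    [0,0,-0.006],
    [0,0,-0.007],
    [0,0,-0.008],
  ],
  yaw=[0,0,0,0,0,0,0,0],
)

```text
time_s: 10.22
ee_pos: [491.4, -201.5, 67.4]
ee_rot: [180.0, -0.0, -52.7]
force: [0.1, -0.5, -5.4]
gripper_width: 9.4
gripper_force: 35.0
```

No contact yet, with the plug 3 mm into the mouth. Continuing.

>>> send_rows(
  grip=[-1,-1,-1,-1,-1,-1],
  xyz=[
    [0,0,-0.001],
    [0,0,-0.002],
    [0,0,-0.003],
    [0,0,-0.004],
    [0,0,-0.005],
    [0,0,-0.006],
  ],
  yaw=[0,0,0,0,0,0],
)

```text
time_s: 10.72
ee_pos: [491.4, -201.5, 61.4]
ee_rot: [180.0, 0.0, -52.7]
force: [-0.7, 0.7, -3.5]
gripper_width: 9.6
gripper_force: 35.0
```

>>> send_rows(
  grip=[-1,-1,-1,-1],
  xyz=[
    [0,0,-0.0005],
    [0,0,-0.001],
    [0,0,-0.0015],
    [0,0,-0.0015],
  ],
  yaw=[0,0,0,0],
)

```text
time_s: 11.05
ee_pos: [491.4, -201.5, 59.9]
ee_rot: [180.0, 0.0, -52.7]
force: [0.4, -0.6, -5.1]
gripper_width: 9.6
gripper_force: 35.0
```

>>> send_rows(
  grip=[-1,-1,-1,-1],
  xyz=[
    [0,0,-0.0005],
    [0,0,-0.001],
    [0,0,-0.0013],
    [0,0,-0.0013],
  ],
  yaw=[0,0,0,0],
)

```text
time_s: 11.38
ee_pos: [491.4, -201.5, 58.7]
ee_rot: [180.0, -0.0, -52.7]
force: [0.2, 0.2, -4.5]
gripper_width: 9.6
gripper_force: 35.0
```

>>> send_rows(
  grip=[-1,-1],
  xyz=[
    [0,0,-0.0005],
    [0,0,-0.0005],
  ],
  yaw=[0,0],
)

```text
time_s: 11.55
ee_pos: [491.5, -201.5, 58.7]
ee_rot: [-180.0, -0.0, -52.7]
force: [-1.7, 0.3, -0.2]
gripper_width: 9.6
gripper_force: 35.0
```

>>> send_rows(
  grip=[-1,-1,-1,-1],
  xyz=[
    [0,0,-0.0004],
    [0,0,-0.0004],
    [0,0,-0.0004],
    [0,0,-0.0004],
  ],
  yaw=[0,0,0,0],
)

```text
time_s: 11.88
ee_pos: [491.5, -201.5, 58.6]
ee_rot: [-180.0, -0.0, -52.7]
force: [-2.8, 1.0, 6.7]
gripper_width: 9.8
gripper_force: 35.0
```

Run:
```python
from h import *
grab('side','s5.png');a=cv2.imread('pics/s5.png')[110:200,250:350]
cv2.imwrite('pics/s5c.png',cv2.resize(a,None,fx=6,fy=6,interpolation=cv2.INTER_CUBIC))
s=env.state();print(s['force'],s['torque'],s['ee_pos'])
```

```text
[-3.11704513  0.27371874  5.87692258] [0.29880913 0.71264287 0.0364677 ] [ 491.44104846 -201.53447321   58.631601  ]
```

View pics/s5c.png

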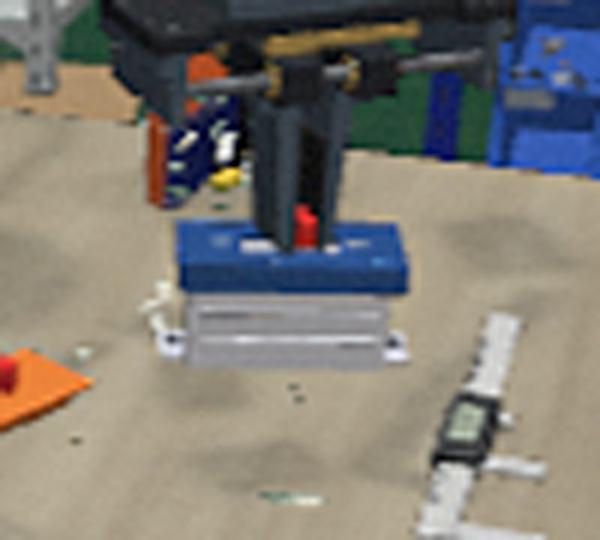

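The pair is seated squarely, at the expected height and under about 6 N of push. Now I'll turn the nut anticlockwise.

>>> send_rows(
  grip=[-1,-1,-1,-1,-1,-1,-1,-1],
  xyz=[
    [0,0,0],
    [0,0,0],
    [0,0,0],
    [0,0,0],
    [0,0,0],
    [0,0,0],
    [0,0,0],
    [0,0,0],
  ],
  yaw=[3,7,11,15,19,23,27,31],
)

```text
time_s: 12.6
ee_pos: [491.3, -201.8, 58.6]
ee_rot: [180.0, -0.0, -21.5]
force: [-3.4, 0.0, 6.3]
gripper_width: 9.6
gripper_force: 35.0
```

>>> send_rows(
  grip=[-1,-1,-1,-1,-1,-1,-1,-1],
  xyz=[
    [0,0,0],
    [0,0,0],
    [0,0,0],
    [0,0,0],
    [0,0,0],
    [0,0,0],
    [0,0,0],
    [0,0,0],
  ],
  yaw=[4,8,12,16,20,24,28,31],
)

```text
time_s: 13.27
ee_pos: [491.3, -202.1, 58.6]
ee_rot: [179.9, 0.0, 9.5]
force: [-3.4, -0.1, 5.2]
gripper_width: 10.0
gripper_force: 35.0
```

>>> send_rows(
  grip=[-1,-1,-1,-1,-1],
  xyz=[
    [0,0,0],
    [0,0,0],
    [0,0,0],
    [0,0,0],
    [0,0,0],
  ],
  yaw=[2,4,6,7,7],
)

```text
time_s: 13.68
ee_pos: [491.3, -202.2, 58.7]
ee_rot: [179.9, 0.0, 16.3]
force: [-3.4, -2.0, 6.3]
gripper_width: 9.9
gripper_force: 35.0
```

```bash
python3 -c "
from h import *
s=env.state();print(s['force'],s['torque'],s['ee_pos'],s['ee_rot'])"
```

```text
[-3.35166955 -1.98147437  6.25472072] [-0.19255942  0.80659043 -0.01462622] [ 491.28133359 -202.17213573   58.65391491] [1.79918198e+02 8.78637748e-03 1.63244717e+01]
```

>>> send_rows(
  grip=[-1,-1,-1,-1,-1],
  xyz=[
    [0,0,0],
    [0,0,0],
    [0,0,0],
    [0,0,0],
    [0,0,0],
  ],
  yaw=[1,2,2,2,2],
)

```text
time_s: 14.1
ee_pos: [491.6, -202.0, 58.6]
ee_rot: [179.9, -0.0, 18.2]
force: [-3.0, -0.6, 5.0]
gripper_width: 9.6
gripper_force: 35.0
```

```bash
python3 -c "
from h import *
s=env.state();print(s['force'],s['torque'],s['ee_pos'],s['ee_rot'])"
```

```text
[-2.97566568 -0.56179015  5.00872123] [-0.2250342   0.73945849 -0.24926712] [ 491.5621447  -202.04648263   58.63513584] [ 1.79926057e+02 -2.63283880e-02  1.82465581e+01]
```

The torque on the tool rose, so the nut is at its stop. Releasing and looking.

>>> send_rows(
  grip=[-0.8,-0.6,-0.3,0,0.4,0.8,1,1],
  xyz=[
    [0,0,0],
    [0,0,0.0004],
    [0,0,0.0008],
    [0,0,0.001],
    [0,0,0.002],
    [0,0,0.006],
    [0,0,0.016],
    [0,0,0.03],
  ],
  yaw=[0,0,0,0,0,0,0,0],
)

```text
time_s: 14.77
ee_pos: [490.8, -201.2, 87.8]
ee_rot: [-179.9, 0.1, 18.3]
force: [-0.3, -0.7, -0.4]
gripper_width: 53.7
gripper_force: 0.0
```

>>> send_rows(
  grip=[1,1,1,1,1,1,1,1],
  xyz=[
    [0,0,0.02],
    [0,0,0.04],
    [-0.01,-0.003,0.065],
    [-0.025,-0.01,0.09],
    [-0.045,-0.016,0.1],
    [-0.066,-0.022,0.1],
    [-0.066,-0.022,0.1],
    [-0.066,-0.022,0.1],
  ],
  yaw=[0,0,0,0,0,0,0,0],
)

```text
time_s: 15.43
ee_pos: [425.1, -223.7, 188.9]
ee_rot: [179.9, -0.1, 18.2]
force: [-0.1, 0.7, 1.0]
gripper_width: 91.1
gripper_force: 0.0
```

```bash
python3 w.py 57 76; ls -t pics | head -1
python3 - <<'E'
import cv2,glob,os
f=max(glob.glob('pics/wl*'),key=os.path.getmtime);a=cv2.imread(f)[40:220,160:360]
cv2.imwrite('pics/w6c.png',cv2.resize(a,None,fx=3,fy=3,interpolation=cv2.INTER_CUBIC))
E
```

```text
blue [ 491.6 -202.6] [107.   54.1] 17.6 206
red [ 491.6 -202.9] 18.3 [  7.2 115.8]
[ 425.8 -223.6  188.5] [ 1.799e+02 -1.000e-01  1.820e+01] 15.4833
wl1543.png
```

View pics/w6c.png

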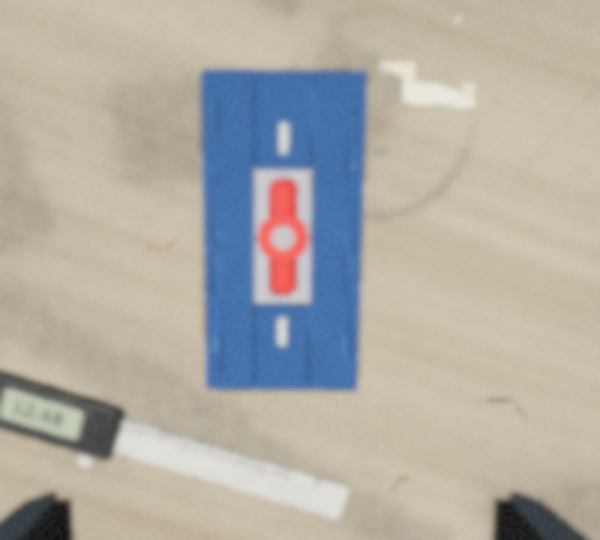

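The wing (18.3°) lies in line with the slot of the blue lid (17.6°), which is centred at (491.6,-202.6). I'll pinch the blue lid across its long sides.

>>> send_rows(
  grip=[1,1,1,1,1,1,1,1],
  xyz=[
    [0.03,0.01,0],
    [0.05,0.017,0],
    [0.066,0.021,-0.01],
    [0.066,0.021,-0.03],
    [0.066,0.021,-0.05],
    [0.066,0.021,-0.07],
    [0.066,0.021,-0.085],
    [0.066,0.021,-0.095],
  ],
  yaw=[-0.5,-0.5,-0.5,-0.5,-0.5,-0.5,-0.5,-0.5],
)

```text
time_s: 16.15
ee_pos: [491.5, -201.7, 90.6]
ee_rot: [-179.9, 0.1, 17.8]
force: [-0.7, -0.5, -0.4]
gripper_width: 91.7
gripper_force: 0.0
```

>>> send_rows(
  grip=[1,1,1,1,1,1,1,1],
  xyz=[
    [0,0,-0.01],
    [0,0,-0.02],
    [0,0,-0.03],
    [0,0,-0.04],
    [0,0,-0.05],
    [0,0,-0.057],
    [0,0,-0.061],
    [0,0,-0.061],
  ],
  yaw=[0,0,0,0,0,0,0,0],
)

```text
time_s: 16.82
ee_pos: [490.9, -202.3, 30.9]
ee_rot: [-179.9, 0.1, 17.8]
force: [-0.7, 0.6, 0.3]
gripper_width: 91.5
gripper_force: 0.0
```

>>> send_rows(
  grip=[0.7,0.5,0.4,0.35,0.3,0.25,0.2,0.1],
  xyz=[
    [0,0,0],
    [0,0,0],
    [0,0,0],
    [0,0,0],
    [0,0,0],
    [0,0,0],
    [0,0,0],
    [0,0,0],
  ],
  yaw=[0,0,0,0,0,0,0,0],
  grip_force=12,
)

```text
time_s: 17.48
ee_pos: [491.4, -202.4, 32.0]
ee_rot: [180.0, -0.0, 17.8]
force: [-0.4, 1.1, 2.2]
gripper_width: 56.2
gripper_force: 12.0
```

>>> send_rows(
  grip=[-0.2,-0.2,-0.2,-0.2,-0.2,-0.2,-0.2,-0.2],
  xyz=[
    [0,0,0],
    [0,0,0],
    [0,0,0.001],
    [0,0,0.003],
    [0,0,0.005],
    [0,0,0.008],
    [0,0,0.011],
    [0,0,0.014],
  ],
  yaw=[0,0,0,0,0,0,0,0],
  grip_force=20,
)

```text
time_s: 18.15
ee_pos: [491.4, -202.5, 46.1]
ee_rot: [180.0, 0.0, 17.8]
force: [-0.2, -0.3, -1.0]
gripper_width: 56.3
gripper_force: 20.0
```

>>> send_rows(
  grip=[-0.2,-0.2,-0.2,-0.2,-0.2,-0.2,-0.2,-0.2],
  xyz=[
    [0,0,0.004],
    [0,0,0.008],
    [0,0,0.012],
    [0,0,0.016],
    [0,0,0.02],
    [0,0,0.024],
    [0,0,0.028],
    [0,0,0.032],
  ],
  yaw=[0,0,0,0,0,0,0,0],
)

```text
time_s: 18.82
ee_pos: [491.4, -202.5, 78.2]
ee_rot: [180.0, -0.0, 17.8]
force: [-1.2, -0.2, -1.7]
gripper_width: 56.5
gripper_force: 20.0
```

>>> send_rows(
  grip=[-0.2,-0.2,-0.2,-0.2,-0.2,-0.2,-0.2,-0.2],
  xyz=[
    [0,0,0.008],
    [0,0,0.018],
    [0,0,0.03],
    [0,0,0.04],
    [0,0,0.048],
    [0,0,0.053],
    [0,0,0.055],
    [0,0,0.055],
  ],
  yaw=[0,0,0,0,0,0,0,0],
)

```text
time_s: 19.48
ee_pos: [491.5, -202.6, 133.2]
ee_rot: [180.0, -0.0, 17.8]
force: [-0.4, 0.8, -2.1]
gripper_width: 56.5
gripper_force: 20.0
```

>>> send_rows(
  grip=[-0.2,-0.2,-0.2,-0.2],
  xyz=[
    [0,0,0],
    [0,0,0],
    [0,0,0],
    [0,0,0],
  ],
  yaw=[0,0,0,0],
)

```text
time_s: 19.82
ee_pos: [491.2, -202.4, 132.3]
ee_rot: [-180.0, 0.0, 17.8]
force: [0.2, 0.4, -2.1]
gripper_width: 56.5
gripper_force: 20.0
```

Run:
```python
from h import *
grab('side','s7.png');a=cv2.imread('pics/s7.png')[80:190,240:360]
cv2.imwrite('pics/s7c.png',cv2.resize(a,None,fx=5,fy=5,interpolation=cv2.INTER_CUBIC))
s=env.state();print(s['force'],s['ee_pos'],s['gripper_force'],s['gripper_width'],s['time_s'])
```

```text
[ 0.22405064  0.57680319 -1.70189652] [ 491.23424925 -202.45176702  132.39713495] 19.999769032001495 56.403104240831155 19.8667
```

View pics/s7c.png

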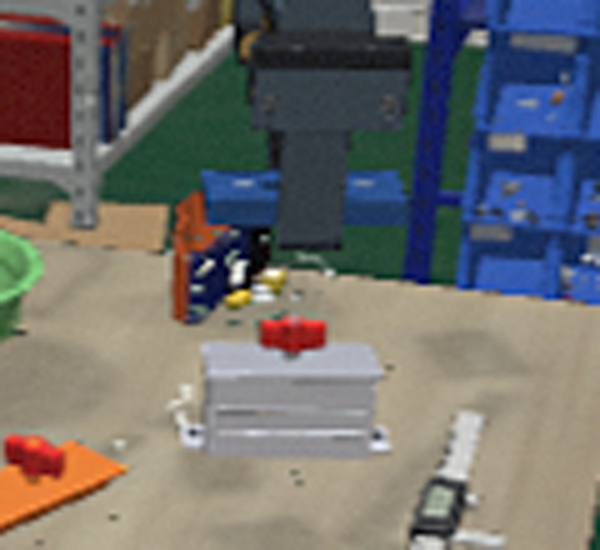

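The blue lid is held level 100 mm up, and the inner lid with its nut is still seated on the tin. Handing in.

```bash
python3 -c "
from h import *
print(env.job_done())"
```

```text
the job is handed in; nothing more can be done
None
```

I seated the locked lids on the tin, turned the wing nut into line with the slot, and lifted the blue lid off alone; it is held level about 10 cm over the tin, the inner lid is still seated, and the job was handed in at about 20 s (no verdict came back).

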